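Slide a well plate under the low reader bridge and start the reading

ROBOT

A 7-joint arm with a two-finger parallel gripper is mounted at the origin on the work surface. World frame = base frame: x ahead of the robot, y to its left, z up, the work surface at z = 0. Lengths are in m, angles in rad, forces in N, time in s.
With the tool pointing down it reaches from about 0.425 to 1.025 m from the base axis. Payload 9.4 kg.
Tool frame: the origin (TCP) lies midway between the tips of the shut fingers; the grasp point (between the pads) lies 19 mm behind it; z points along the fingers, y is the direction in which the jaws open and shut (so a half turn about z gives the same grasp; the last joint's range is limited). The gripper opens to 85 mm and grips with 20 to 120 N. Pads are 22 mm wide; open, the fingers measure 114 mm over their backs; the gripper's body (76 mm by 85 mm) begins 54 mm behind the grasp point. The pads swing forward as they close: fully open they stand 13 mm farther back than shut.
Start: joints at [1.115, 0.599, -0.003, 1.599, 0.002, 0.943, -0.08], TCP at [0.268, -0.674, 0.231] pointing down, gripper open.
Joint ranges: [-2.57, 2.57], [-0.35, 1.97], [-1.29, 1.29], [0.11, 2.56], [-1.05, 4.19], [0.11, 1.86], [-2.63, 2.63]. Speed limits (rad/s): [2.22, 2.22, 3.01, 3.01, 3.14, 3.14, 3.14].

INTERFACE

Orientations are given as a unit quaternion [x, y, z, w].
In Python, from rig import robot gives the robot as it stands. The module is installed in compiled form; this text tells all that it offers.
- The arm moves only by the tool move_arm, never from a script. Its arguments are lists of equal length, an entry for each row: "grip": the finger opening in m, from 0 to 0.0854; "delta_pos": the shift along the tool's x, y, z in m, a list of three; "turn": the turn, a rotation vector about the tool's x, y, z in degrees, a list of three. A call has exactly 10 rows; each row is the pose to reach, as a shift and turn from the pose commanded when the call began, along the tool's axes at that moment; what a row does not reach only later rows make up. A row lasts 1/12 s, in which the tool goes at most 41.7 mm and 7.16 degrees, less where a joint would pass 70% of its speed; a pose out of reach is approached as far as the arm can. A call with a gripper value outside its range is refused whole. The fingers move at their own pace and stop on an object; "newtons" is the grip in N (left out, the last holds). Time passes only in rows, so rows that repeat a pose let the fingers close, or fill a call up. It gives the time, the measured TCP pose, the force and the opening at its end, in the units of the state.
- robot.sense(): the state, without advancing time (a new reading comes with each control period).
- robot.snapshot(name): name is "scene" or "side" or "wrist"; returns the picture (384x512x3 uint8, blue, green, red); there is no depth.
- robot.calibration(name): a dict with "intrinsics" (3x3 intrinsics, pixels), "rvec" (rotation vector, rad) and "tvec" (3), from world to camera coordinates, as OpenCV has them; the wrist camera has in their place "hand_eye" (4x4, takes a point from camera to tool coordinates, whose origin is the TCP and whose axes are the flange's). Camera axes: x right, y down, z forward; pixel columns grow to the right and rows downward; lengths in m; the calibration is good to about 2 mm. A picture is of the moment at which its call begins: read the wrist's pose just before it. calibration takes no time and is no camera call.
- robot.finish_job(): hands the job in, once; it reports no verdict.
The state is a dict: "t": time; "joint_positions": joint angles; "dq": joint speeds; "tau": joint torques, N m; "position": TCP position; "tool_rot": TCP orientation; "wrist_force": force on the tool from outside, world axes, zero at the start; "moment": the same for the moment, N m; "width": finger opening in m.
Only numpy, scipy, OpenCV 4.12 (cv2) and the standard library are available. Lean on these libraries where they do the work, as an engineer would, in place of code of your own. Each camera call takes 0.05 s, during which the arm holds its last target.

TASK

Push the white well plate along the bench, flat and without ever lifting or tipping it, into the reader's open front and under its low bridge until it lies square and fully home against the stop bar at the back. Then press the button on top of the bridge fully down and let it come up again, and move clear. Do not press the button before the plate is home, and leave the bottle, jar, vial and beaker where they stand.

Things in the scene. Friction and masses are not known exactly. Their poses are not given: they have to be found in the camera images.
- plate: Loose white plastic 24-well plate: flat block 86 mm (its x) by 128 mm (its y), 20 mm high, 0.13 to 0.25 kg, round wells with green leaf discs on its flat top. Origin: centre of its underside; z up. It starts flat on the bench before the reader's mouth, off to one side and turned. It goes in as it lies, a long (128 mm) side leading.
- reader: Fixed plate reader: low white bridge on two grey side walls on the bench; the plate slides on the bench. Origin on the bench under the bridge's middle; x points into the tunnel (open mouth faces -x), y left, z up. Beam: x -30 to +30 mm, 176 mm wide, underside 24 mm, top 52 mm up (plate has 4 mm headroom). Tunnel 146 mm wide (y -73 to +73). With the plate home its centre is at x = -9 mm.
- reader_mouth (a point): Bench point in the middle of the tunnel's mouth, under the beam's front face (reader x = -30 mm). Two steel cheeks, 20 mm high, flare out from here to reader x = -55 mm, widening the way to about 171 mm. With the plate home its rear long side is still 22 mm outside this face, where fingers can reach it.
- reader_stop (a point): Bench point in the middle of the front face of the steel stop bar (reader x = +34 mm), which closes the tunnel's back; 22 mm high, seen just beyond the beam. The plate's leading side rests on it when home.
- read_button_top (a point): Centre of the top of the round grey push button (26 mm across, in a black housing) on the bridge's top, 45 mm to the right (reader -y) of the bridge's middle. Pressed straight down.
- read_button (a joint): Travel of the button in m: 0 up, 0.006 fully down; springs back when let go. About 4 N holds it fully down.
- bottle: Bystander: loose amber bottle, 60 mm across, 140 mm high, to the left of the reader. Origin at the centre of its foot.
- jar: Bystander: loose white jar, 60 mm across, 65 mm high, to the right of the reader. Origin at the centre of its foot.
- vial: Bystander: loose small amber glass vial with white cap, 24 mm across, 45 mm high, close to the reader's right wall. Origin at the centre of its foot.
- beaker: Bystander: loose open glass beaker, 66 mm across, 70 mm high, to the left of where the plate starts. Origin at the centre of its foot.
Things that resemble listed ones, but are neither listed nor needed, are in the scene too. What is meant by the reader is not orange or purple, and is the larger of those in its own colour.

How it is judged:
By the outcome, as a careful person would: the job done as asked, in the order asked, and still so for the second after the job is handed in, with the robot touching nothing.
It also fails if it takes over 67 s, if anything falls off the work surface, if the arm or the gripper's body presses on something with over 40 N, if the wrist force passes 120 N, or if a joint passes its speed limit or range.

## Working session

There is one attempt and no reset: what is moved stays moved. The work goes in short steps, Python scripts to look and compute and a tool call to move; the robot and the scene stay as the last step left them, time stands still between calls to the robot, and variables do not carry over. Pictures are saved under pics/ and viewed, and the job is handed in when it is done.

Besides the shell and the picture viewer there is one more tool, called by a JSON object that holds its "api" and its "payload". move_arm: Moves the arm, as the interface text tells. Its arguments: {"type":"object","properties":{"grip":{"type":"array","items":{"type":"number"}},"delta_pos":{"type":"array","items":{"type":"array","items":{"type":"number"}}},"turn":{"type":"array","items":{"type":"array","items":{"type":"number"}}},"newtons":{"type":"number"}},"required":["grip","delta_pos","turn"]}

```bash
mkdir -p pics; python3 - <<'E'
from rig import robot
import cv2
s=robot.sense(); print({k:(s[k]) for k in ('t','position','tool_rot','wrist_force','width')})
for n in ('scene','side'):
    cv2.imwrite(f'pics/{n}0.png',robot.snapshot(n)); print(n,robot.calibration(n))
print(robot.calibration('wrist'))
E
```

```text
{'t': 0.0, 'position': array([ 0.26790826, -0.67314793,  0.23041787]), 'tool_rot': array([ 9.82114530e-01,  1.88282814e-01, -2.09547199e-04, -7.67101926e-04]), 'wrist_force': array([ 0.51999355, -0.24337909,  0.41037817]), 'width': 0.08546304243343036}
scene {'intrinsics': array([[499.2298978 ,   0.        , 247.72053498],
       [  0.        , 499.2298978 , 190.95205986],
       [  0.        ,   0.        ,   1.        ]]), 'rvec': array([ 1.04482187,  2.32594667, -1.14222851]), 'tvec': array([ 0.35394104, -0.26026301,  1.52527337])}
side {'intrinsics': array([[399.92149167,   0.        , 257.69941525],
       [  0.        , 399.92149167, 190.31928643],
       [  0.        ,   0.        ,   1.        ]]), 'rvec': array([ 2.15562491, -0.08614854,  0.05291321]), 'tvec': array([-0.63672805,  0.13987682,  0.86920999])}
{'intrinsics': array([[300.3684254 ,   0.        , 254.42391158],
       [  0.        , 300.3684254 , 187.6422025 ],
       [  0.        ,   0.        ,   1.        ]]), 'hand_eye': array([[ 1.66519410e-04, -9.52145102e-01, -3.05646327e-01,
         7.76582789e-02],
       [ 9.99999702e-01, -7.19851711e-05,  7.69057790e-04,
        -1.65340473e-03],
       [-7.54256611e-04, -3.05646364e-01,  9.52144806e-01,
        -1.42231504e-01],
       [ 0.00000000e+00,  0.00000000e+00,  0.00000000e+00,
         1.00000000e+00]])}
```

View pics/scene0.png

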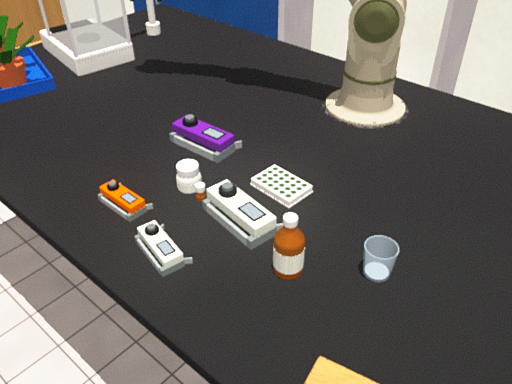

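View pics/side0.png

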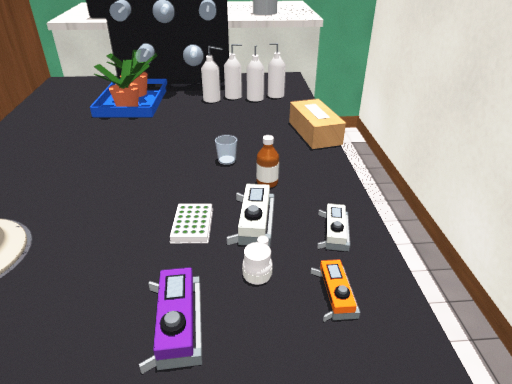

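Candidates for the reader in the scene view are white large (240,210), white small (160,247), purple (205,137) and orange (123,198). The larger white one at (240,210), next to the plate (282,185), fits the description. I'll confirm it in enlarged crops.

```bash
python3 - <<'E'
import cv2
a=cv2.imread('pics/scene0.png');b=cv2.imread('pics/side0.png')
cv2.imwrite('pics/c1.png',cv2.resize(a[155:255,170:330],None,fx=5,fy=5,interpolation=cv2.INTER_CUBIC))
cv2.imwrite('pics/c2.png',cv2.resize(b[165:295,160:290],None,fx=4.6,fy=4.6,interpolation=cv2.INTER_CUBIC))
E
```

```text
(no output)
```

View pics/c1.png

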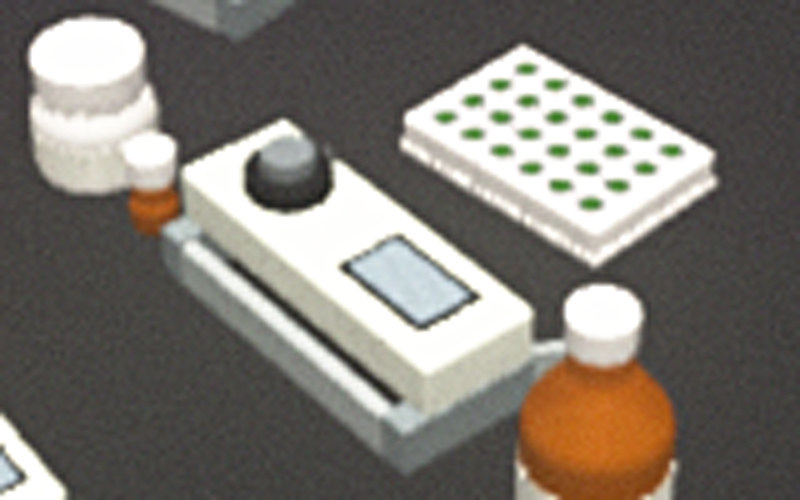

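View pics/c2.png

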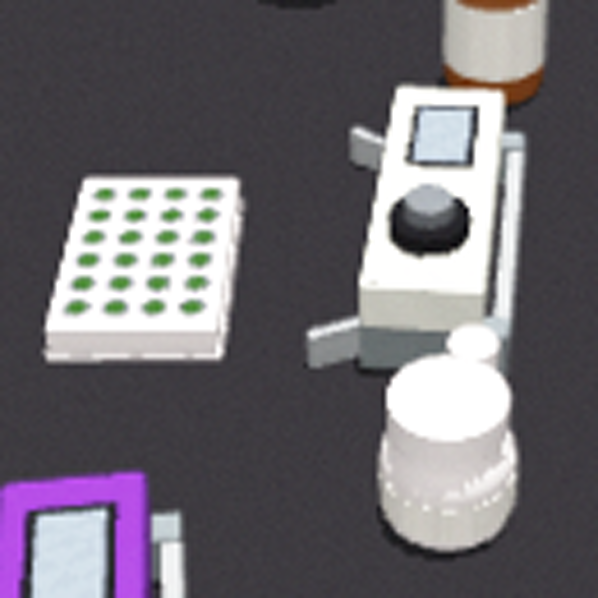

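```bash
cat > h.py <<'E'
import numpy as np,cv2
from rig import robot
from scipy.spatial.transform import Rotation as R
def cam(name,s=None):
    c=robot.calibration(name);K=c['intrinsics']
    if name=='wrist':
        T=np.eye(4);T[:3,:3]=R.from_quat(s['tool_rot']).as_matrix();T[:3,3]=s['position'];M=T@c['hand_eye']
        return K,M[:3,:3],M[:3,3]
    r=cv2.Rodrigues(c['rvec'])[0]
    return K,r.T,-r.T@c['tvec']
def ray(c,px,z):
    K,r,o=c;px=np.atleast_2d(px).astype(float)
    d=np.c_[px,np.ones(len(px))]@np.linalg.inv(K).T@r.T
    return o+d*((z-o[2])/d[:,2])[:,None]
def proj(c,P):
    K,r,o=c;q=(np.atleast_2d(P)-o)@r@K.T
    return q[:,:2]/q[:,2:]
def greens(im,box):
    x0,y0,x1,y1=box;h=cv2.cvtColor(im[y0:y1,x0:x1],cv2.COLOR_BGR2HSV)
    m=cv2.inRange(h,(40,70,30),(85,255,255))
    n,l,st,ce=cv2.connectedComponentsWithStats(m)
    return ce[1:]+[x0,y0],st[1:,4]
E
python3 - <<'E'
from h import *
def show(n,P):
    c=P.mean(0);print(n,len(P),c.round(4))
for n,box in (('scene',(245,160,320,210)),('side',(165,195,220,250))):
    im=cv2.imread(f'pics/{n}0.png');C=cam(n);print('campos',C[2])
    g,a=greens(im,box);P=ray(C,g,.02)[:,:2];print(a)
    show(n+' plate',P); rc=cv2.minAreaRect((P*1000).astype(np.float32));print(rc)
f=lambda p,s,o:(np.array(p)+.5)/s-.5+o
sc=f([(283,120),(532,318),(428,372),(183,172)],5,[170,155])
sd=f([(361,290),(397,87),(505,93),(495,297)],4.6,[160,165])
for n,p in(('scene',sc),('side',sd)):
    P=ray(cam(n),p,.052)[:,:2];print(n,'beam',P.round(4).tolist(),P.mean(0))
    for i in range(4):
        d=P[(i+1)%4]-P[i];print(np.linalg.norm(d).round(4),np.degrees(np.arctan2(d[1],d[0])).round(1))
E
```

```text
campos [1.24265364 0.65503846 0.73905785]
[4 5 5 5 5 6 4 4 4 4 5 6 6 5 6 6 6 6 4 5 6 8 6 6]
scene plate 24 [0.4848 0.0679]
((484.8593444824219, 68.41787719726562), (96.09597778320312, 57.82825469970703), 86.14263153076172)
campos [ 0.57839778 -0.6968028   0.60036324]
[5 5 5 5 6 5 5 5 5 6 5 5 7 5 5 6 7 7 6 6 7 7 6 7]
side plate 24 [0.4867 0.0656]
((486.55328369140625, 65.60820770263672), (96.23612213134766, 57.77594757080078), 85.66525268554688)
scene beam [[0.5937, -0.0079], [0.6253, 0.1668], [0.6789, 0.1562], [0.6515, -0.0147]] [0.63734042 0.07509345]
0.1776 79.7
0.0546 -11.3
0.173 -99.1
0.0582 173.3
side beam [[0.5945, -0.0168], [0.6218, 0.1596], [0.6807, 0.149], [0.6571, -0.0268]] [0.63851194 0.06623434]
0.1784 81.2
0.0599 -10.2
0.1774 -97.6
0.0634 170.9
```

```bash
cat >> h.py <<'E'
def tgt(pos,yaw,lean=0):
    """tool x heading yaw (deg), z down; lean: deg about tool y"""
    y=np.radians(yaw);M=np.array([[np.cos(y),np.sin(y),0],[np.sin(y),-np.cos(y),0],[0,0,-1]]).T
    M=np.c_[[np.cos(y),np.sin(y),0],[np.sin(y),-np.cos(y),0],[0,0,-1]]
    M=M@R.from_euler('y',lean,degrees=True).as_matrix()
    s=robot.sense();r0=R.from_quat(s['tool_rot']).as_matrix()
    print('at',s['position'].round(4),'delta mm',(r0.T@(np.array(pos)-s['position'])*1000).round(1),'turn',R.from_matrix(r0.T@M).as_rotvec(degrees=True).round(2))
    x=r0[:,0];print('yaw',np.degrees(np.arctan2(x[1],x[0])).round(2),'tilt z',r0[:,2].round(4),'F',s['wrist_force'].round(2),'t',s['t'],'w',s['width'])
E
python3 -c "
from h import *
tgt((.56,.03,.25),80.5)"
```

```text
at [ 0.2679 -0.6732  0.2305] delta mm [ 531.5 -545.4  -18.8] turn [-8.000e-02 -3.000e-02 -5.879e+01]
yaw 21.71 tilt z [-6.0e-04  1.2e-03 -1.0e+00] F [-0.24  0.07  0.42] t 0.1 w 0.08528281611514571
```

{"api": "move_arm", "payload": {"grip": [0.05, 0.05, 0.05, 0.05, 0.05, 0.05, 0.05, 0.05, 0.05, 0.05], "delta_pos": [[531, -545, -19], [531, -545, -19], [531, -545, -19], [531, -545, -19], [531, -545, -19], [531, -545, -19], [531, -545, -19], [531, -545, -19], [531, -545, -19], [531, -545, -19]], "turn": [[0, 0, -58.8], [0, 0, -58.8], [0, 0, -58.8], [0, 0, -58.8], [0, 0, -58.8], [0, 0, -58.8], [0, 0, -58.8], [0, 0, -58.8], [0, 0, -58.8], [0, 0, -58.8]]}}

```text
t: 0.93
position: [0.4279, -0.2871, 0.2416]
tool_rot: [0.763, 0.647, -0.0, -0.0]
wrist_force: [1.0, 0.3, -0.3]
width: 0.0497
```

I gave that delta in mm where metres are expected. The per-row speed limit kept the motion safe and in the right direction. I'll use metres from here.

```bash
python3 -c "
from h import *
tgt((.56,.03,.25),80.5)"
```

```text
at [ 0.4279 -0.2871  0.2416] delta mm [334.4  78.6  -8.4] turn [-0.01 -0.01  0.11]
yaw 80.61 tilt z [-2.e-04  1.e-04 -1.e+00] F [ 1.05  0.25 -0.35] t 0.9333 w 0.04970215963731454
```

{"api": "move_arm", "payload": {"grip": [0.05, 0.05, 0.05, 0.05, 0.05, 0.05, 0.05, 0.05, 0.05, 0.05], "delta_pos": [[0.334, 0.079, -0.008], [0.334, 0.079, -0.008], [0.334, 0.079, -0.008], [0.334, 0.079, -0.008], [0.334, 0.079, -0.008], [0.334, 0.079, -0.008], [0.334, 0.079, -0.008], [0.334, 0.079, -0.008], [0.334, 0.079, -0.008], [0.334, 0.079, -0.008]], "turn": [[0, 0, 0], [0, 0, 0], [0, 0, 0], [0, 0, 0], [0, 0, 0], [0, 0, 0], [0, 0, 0], [0, 0, 0], [0, 0, 0], [0, 0, 0]]}}

```text
t: 1.77
position: [0.5617, 0.0319, 0.2495]
tool_rot: [0.761, 0.648, 0.001, -0.001]
wrist_force: [-0.1, -0.2, -0.0]
width: 0.0498
```

```bash
python3 - <<'E'
from h import *
tgt((.56,.03,.25),80.5)
s=robot.sense();im=robot.snapshot('wrist');cv2.imwrite('pics/w1.png',im)
import pickle;pickle.dump(s,open('w1.pkl','wb'))
cv2.imwrite('pics/w1b.png',cv2.resize(im,None,fx=1.56,fy=1.56,interpolation=cv2.INTER_CUBIC))
E
```

```text
at [0.5617 0.0319 0.2495] delta mm [-2.1 -1.4 -0.5] turn [ 0.   -0.11  0.35]
yaw 80.85 tilt z [ 4.0e-04  1.9e-03 -1.0e+00] F [-0.13 -0.16 -0.04] t 1.7667 w 0.049825016316921905
```

View pics/w1b.png

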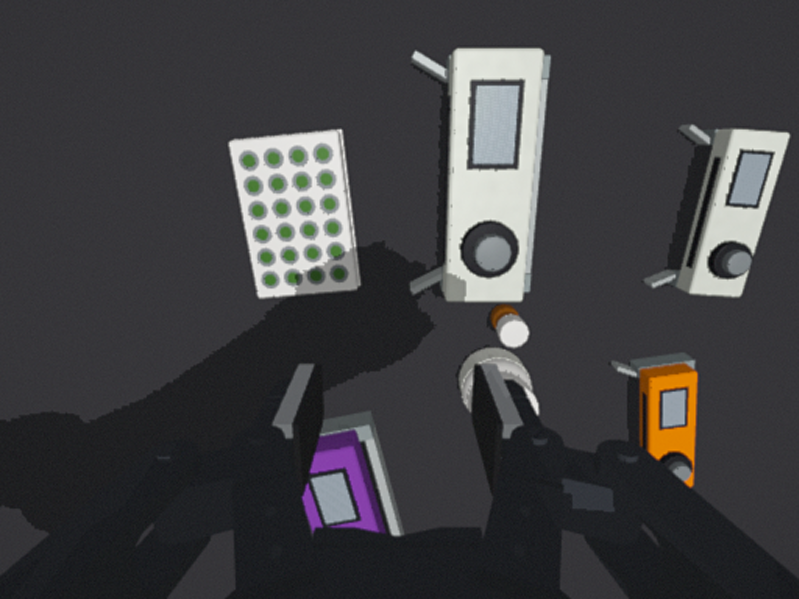

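```bash
cat >> h.py <<'E'
def quad(P):
    print(P.round(4).tolist(),'c',P.mean(0).round(4))
    for i in range(4):
        d=P[(i+1)%4]-P[i];print(' ',np.linalg.norm(d).round(4),np.degrees(np.arctan2(d[1],d[0])).round(2))
def poly(mask):
    cs=max(cv2.findContours(mask,cv2.RETR_EXTERNAL,cv2.CHAIN_APPROX_NONE)[0],key=cv2.contourArea)
    return cs[:,0,:]
E
python3 - <<'E'
from h import *
import pickle
s=pickle.load(open('w1.pkl','rb'));im=cv2.imread('pics/w1.png');C=cam('wrist',s)
g,a=greens(im,(140,80,235,195));P=ray(C,g,.02)[:,:2];print(len(P),'plate',P.mean(0));print(cv2.minAreaRect((P*1000).astype(np.float32)))
sc=512*1.56/512
b=(np.array([(455,48),(544,48),(524,301),(444,300)])+.5)/1.56-.5
quad(ray(C,b,.052)[:,:2])
p=(np.array([(230,141),(341,130),(358,288),(258,298)])+.5)/1.56-.5
quad(ray(C,p,.02)[:,:2])
but=(np.array([(493,253)])+.5)/1.56-.5
print('button',ray(C,but,.07))
# cheek tips front-ends
ch=(np.array([(414,55),(413,288)])+.5)/1.56-.5
print('cheeks',ray(C,ch,.02))
E
```

```text
24 plate [0.48414679 0.06658035]
((484.10992431640625, 66.5552978515625), (95.05817413330078, 57.28190994262695), 86.09427642822266)
[[0.6197, 0.1626], [0.6771, 0.1534], [0.6507, -0.0189], [0.5903, -0.0084]] c [0.6345 0.0722]
  0.0581 -9.13
  0.1743 -98.71
  0.0613 170.09
  0.1735 80.23
[[0.4488, 0.1318], [0.533, 0.1262], [0.5228, 0.0023], [0.4387, 0.007]] c [0.4858 0.0668]
  0.0844 -3.81
  0.1243 -94.72
  0.0843 176.8
  0.1252 85.36
button [[0.62782913 0.02699058 0.07      ]]
cheeks [[ 0.59457884  0.16771183  0.02      ]
 [ 0.56788138 -0.00499176  0.02      ]]
```

```bash
python3 - <<'E'
from h import *
C=cam('scene')
print('beaker foot',ray(C,[(377,272)],0), 'bottle foot',ray(C,[(289,268)],0))
print('purple top',ray(C,[(187,116),(238,133),(226,151),(172,132)],.052).round(3),'cheek',ray(C,[(241,145)],0.02))
S=cam('side')
print('purple side',ray(S,[(160,271),(193,270),(193,354),(155,356)],.052).round(3), 'cheeks',ray(S,[(150,287),(141,368)],.02).round(3),'base',ray(S,[(203,277)],.02).round(3))
print('beaker',ray(S,[(228,161)],0))
E
```

```text
beaker foot [[0.57206475 0.38322958 0.        ]] bottle foot [[0.67850367 0.24571661 0.        ]]
purple top [[ 0.455 -0.292  0.052]
 [ 0.429 -0.124  0.052]
 [ 0.511 -0.088  0.052]
 [ 0.539 -0.26   0.052]] cheek [[ 0.42998321 -0.11287398  0.02      ]]
purple side [[ 0.441 -0.136  0.052]
 [ 0.504 -0.138  0.052]
 [ 0.513 -0.318  0.052]
 [ 0.455 -0.317  0.052]] cheeks [[ 0.419 -0.145  0.02 ]
 [ 0.429 -0.315  0.02 ]] base [[ 0.52  -0.126  0.02 ]]
beaker [[0.57880388 0.37206572 0.        ]]
```

```bash
python3 -c "
from h import *
tgt((.479,-.022,.03),85.8)"
```

```text
at [0.5608 0.029  0.2492] delta mm [-63.6 -72.3 219.3] turn [-0.05 -0.01 -5.11]
yaw 80.69 tilt z [-8.e-04  3.e-04 -1.e+00] F [-1.11  0.11 -0.67] t 1.8167 w 0.049703586726275686
```

{"api": "move_arm", "payload": {"grip": [0.05, 0.05, 0.05, 0.05, 0.05, 0.05, 0.05, 0.05, 0.05, 0.05], "delta_pos": [[-0.03, -0.036, 0], [-0.0636, -0.0723, 0.01], [-0.0636, -0.0723, 0.03], [-0.0636, -0.0723, 0.065], [-0.0636, -0.0723, 0.1], [-0.0636, -0.0723, 0.135], [-0.0636, -0.0723, 0.17], [-0.0636, -0.0723, 0.2], [-0.0636, -0.0723, 0.219], [-0.0636, -0.0723, 0.219]], "turn": [[0, 0, -2], [0, 0, -5.1], [0, 0, -5.1], [0, 0, -5.1], [0, 0, -5.1], [0, 0, -5.1], [0, 0, -5.1], [0, 0, -5.1], [0, 0, -5.1], [0, 0, -5.1]]}}

```text
t: 2.65
position: [0.4767, -0.025, 0.0276]
tool_rot: [0.734, 0.679, -0.003, -0.002]
wrist_force: [0.1, -0.6, -0.1]
width: 0.05
```

```bash
python3 - <<'E'
from h import *
tgt((.479,-.022,.006),85.8)
s=robot.sense();im=robot.snapshot('wrist')
cv2.imwrite('pics/w2.png',cv2.resize(im,None,fx=1.56,fy=1.56,interpolation=cv2.INTER_CUBIC))
im=robot.snapshot('side');cv2.imwrite('pics/s2.png',cv2.resize(im[150:300,120:320],None,fx=4,fy=4,interpolation=cv2.INTER_CUBIC))
E
```

```text
at [ 0.4767 -0.025   0.0276] delta mm [ 3.2  2.2 21.6] turn [-0.33  0.1  -0.28]
yaw 85.52 tilt z [-0.006  -0.0013 -1.    ] F [ 0.08 -0.56 -0.13] t 2.65 w 0.04997930883106708
```

View pics/w2.png

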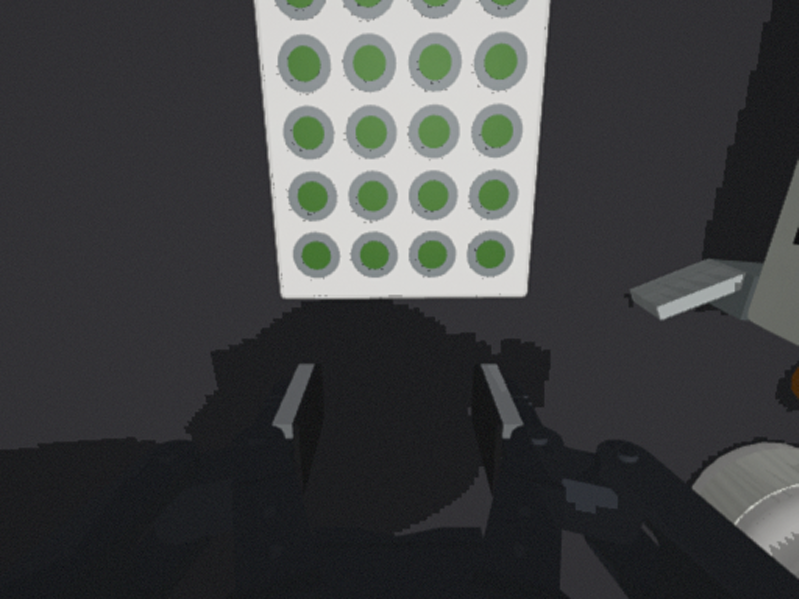

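View pics/s2.png

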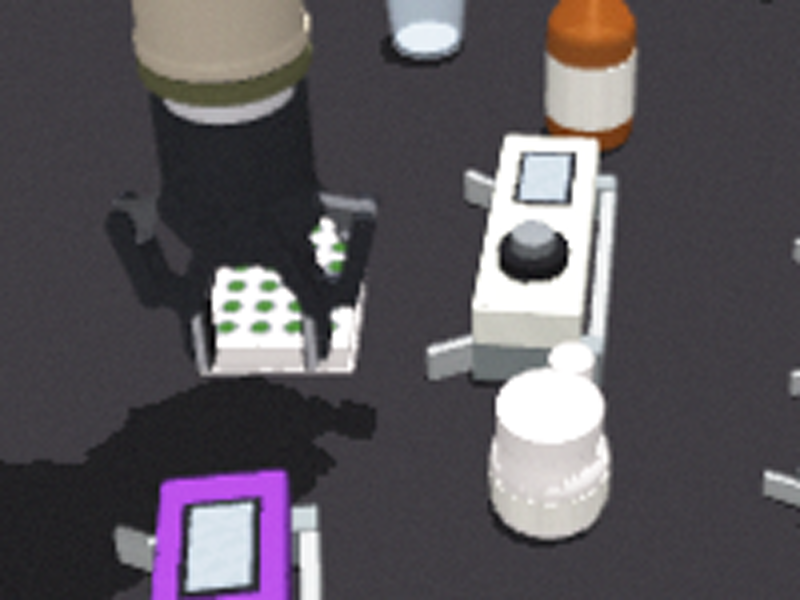

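{"api": "move_arm", "payload": {"grip": [0.05, 0.05, 0.05, 0.05, 0.05, 0.05, 0.05, 0.05, 0.05, 0.05], "delta_pos": [[0, 0.002, 0.008], [0, 0.002, 0.016], [0, 0.002, 0.021], [0.003, 0.002, 0.021], [0.007, 0.002, 0.021], [0.011, 0.002, 0.021], [0.015, 0.002, 0.021], [0.019, 0.002, 0.021], [0.022, 0.002, 0.021], [0.025, 0.002, 0.021]], "turn": [[0, 0, 0], [0, 0, 0], [0, 0, 0], [0, 0, 0], [0, 0, 0], [0, 0, 0], [0, 0, 0], [0, 0, 0], [0, 0, 0], [0, 0, 0]]}}

```text
t: 3.58
position: [0.4829, 0.0013, 0.0099]
tool_rot: [0.734, 0.679, -0.0, 0.0]
wrist_force: [-1.3, -3.2, 3.3]
width: 0.05
```

```bash
python3 - <<'E'
from h import *
tgt((.4776,.0216,.006),80.8)
s=robot.sense();im=robot.snapshot('wrist')
cv2.imwrite('pics/w3.png',cv2.resize(im,None,fx=1.56,fy=1.56,interpolation=cv2.INTER_CUBIC))
E
```

```text
at [0.4829 0.0013 0.0099] delta mm [19.8 -6.8  3.9] turn [-0.    0.04  4.79]
yaw 85.59 tilt z [-2.e-04 -7.e-04 -1.e+00] F [-1.29 -3.23  3.27] t 3.5833 w 0.05000057015162168
```

View pics/w3.png

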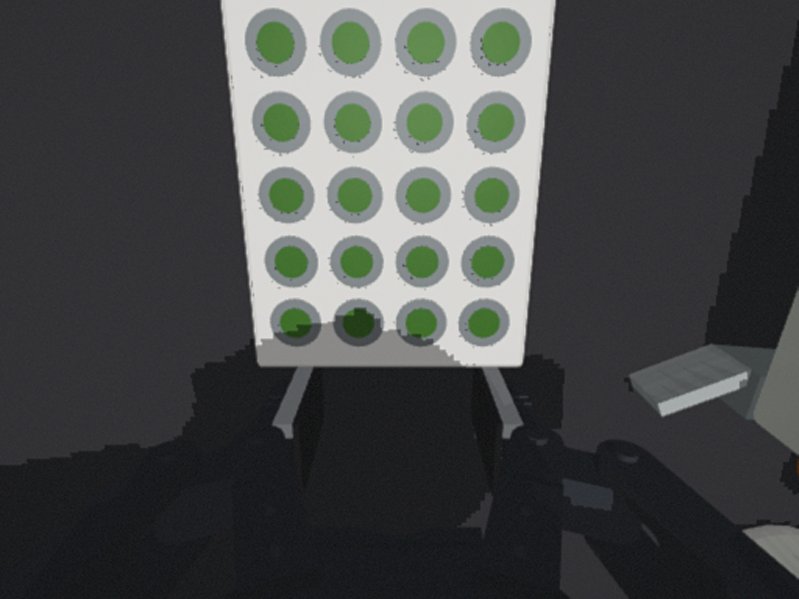

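```bash
python3 - <<'E'
from h import *
tgt((.4776,.0216,.006),80.8)
im=robot.snapshot('side');cv2.imwrite('pics/s3.png',cv2.resize(im[190:270,150:250],None,fx=7,fy=7,interpolation=cv2.INTER_CUBIC))
tgt((.4776,.0216,.006),80.8)
E
```

```text
at [0.483  0.002  0.0098] delta mm [19.1 -6.9  3.8] turn [0.   0.01 4.82]
yaw 85.62 tilt z [ 0.e+00 -2.e-04 -1.e+00] F [-0.82 -1.2   1.67] t 3.6333 w 0.05001962876834517
at [0.4831 0.002  0.0098] delta mm [19.2 -6.9  3.8] turn [ 0.01 -0.01  4.84]
yaw 85.64 tilt z [ 2.e-04  1.e-04 -1.e+00] F [-0.16 -0.27  0.01] t 3.6833 w 0.050154856241189844
```

View pics/s3.png

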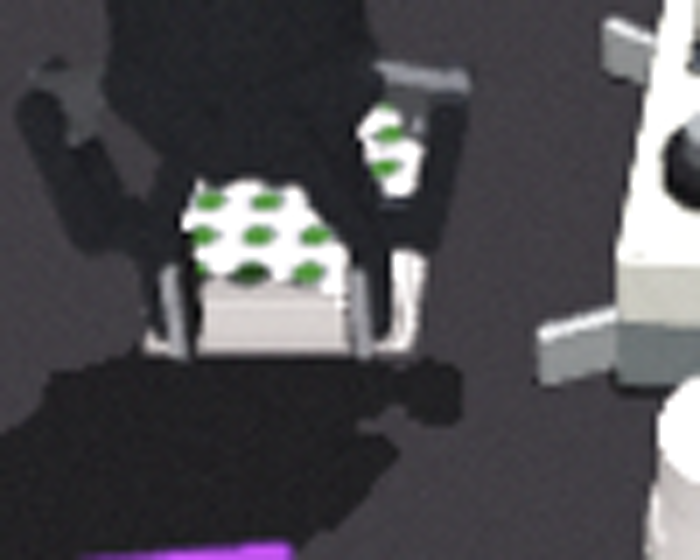

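{"api": "move_arm", "payload": {"grip": [0.05, 0.05, 0.05, 0.05, 0.05, 0.05, 0.05, 0.05, 0.05, 0.05], "delta_pos": [[0.003, 0, 0], [0.006, 0, 0], [0.009, 0, 0], [0.012, 0, 0], [0.014, 0, 0], [0.016, 0, 0], [0.018, 0.001, 0], [0.019, 0.001, 0], [0.019, 0.001, 0], [0.019, 0.001, 0]], "turn": [[0, 0, 0.6], [0, 0, 1.2], [0, 0, 1.8], [0, 0, 2.4], [0, 0, 3], [0, 0, 3.6], [0, 0, 4.2], [0, 0, 4.8], [0, 0, 4.8], [0, 0, 4.8]]}}

```text
t: 4.52
position: [0.4858, 0.0209, 0.0096]
tool_rot: [0.761, 0.648, 0.001, -0.0]
wrist_force: [-0.5, -0.1, -0.3]
width: 0.0497
```

```bash
python3 - <<'E'
from h import *
tgt((.4776,.0216,.006),80.8)
s=robot.sense();im=robot.snapshot('wrist');C=cam('wrist',s)
cv2.imwrite('pics/w4.png',cv2.resize(im,None,fx=1.56,fy=1.56,interpolation=cv2.INTER_CUBIC))
g,a=greens(im,(100,0,400,260));P=ray(C,g[a>60],.02)[:,:2];print(a,cv2.minAreaRect((P*1000).astype(np.float32)))
E
```

```text
at [0.4858 0.0209 0.0096] delta mm [-0.6 -8.2  3.6] turn [ 0.03 -0.05  0.03]
yaw 80.83 tilt z [ 7.e-04  7.e-04 -1.e+00] F [-0.49 -0.15 -0.29] t 4.5167 w 0.04972305851790946
[499 494 490 497 421 430 429 425 372 373 375 373 329 332 329 332 294 289
 289 297] ((491.26904296875, 86.83694458007812), (76.05042266845703, 57.03213119506836), 81.94355010986328)
```

View pics/w4.png

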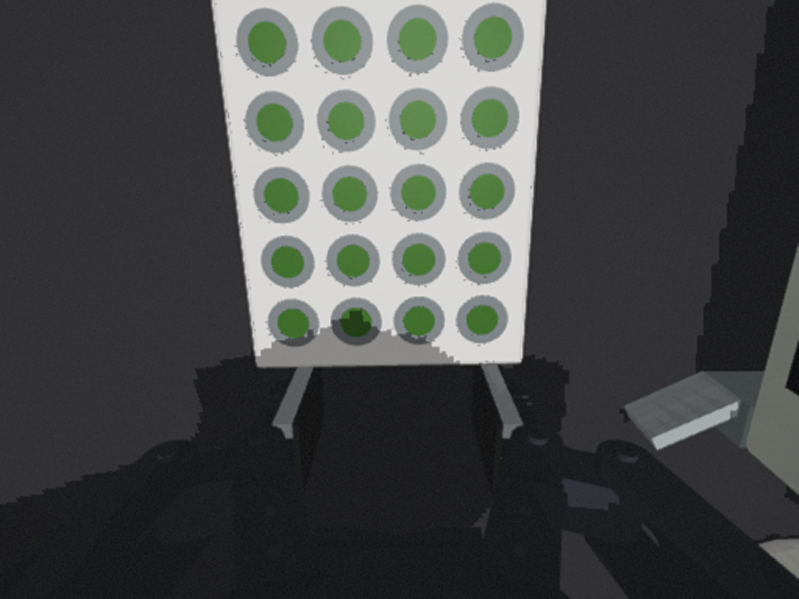

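{"api": "move_arm", "payload": {"grip": [0.05, 0.05, 0.05, 0.05, 0.05, 0.05, 0.05, 0.05, 0.05, 0.06], "delta_pos": [[-0.015, 0, 0], [-0.025, 0, 0], [-0.025, 0, -0.03], [-0.025, 0, -0.07], [-0.025, 0, -0.11], [-0.025, 0, -0.15], [-0.025, 0, -0.19], [-0.01, -0.01, -0.2], [0.01, -0.02, -0.2], [0.03, -0.03, -0.2]], "turn": [[0, 0, 0], [0, 0, 0], [0, 0, 0], [0, 0, 0], [0, 0, 6], [0, 0, 12], [0, 0, 18], [0, 0, 24], [0, 0, 30], [0, 0, 36]]}}

```text
t: 5.4
position: [0.4611, 0.0544, 0.2111]
tool_rot: [0.926, 0.377, 0.002, 0.0]
wrist_force: [-0.3, 0.6, 0.1]
width: 0.0597
```

```bash
python3 - <<'E'
from h import *
tgt((.427,.107,.21),-9.2)
print(robot.sense()['joint_positions'].round(2))
E
```

```text
at [0.4611 0.0544 0.2111] delta mm [ 12.4 -61.4   1. ] turn [ 3.000e-02 -2.100e-01  5.353e+01]
yaw 44.33 tilt z [ 3.5e-03  5.0e-04 -1.0e+00] F [-0.34  0.61  0.1 ] t 5.4 w 0.0597453788430658
[-0.07  0.33 -0.22  2.19  0.12  0.63 -1.17]
```

{"api": "move_arm", "payload": {"grip": [0.06, 0.06, 0.06, 0.06, 0.06, 0.06, 0.06, 0.06, 0.06, 0.06], "delta_pos": [[0.012, -0.061, 0.001], [0.012, -0.061, 0.001], [0.012, -0.061, 0.001], [0.012, -0.061, 0.001], [0.012, -0.061, 0.001], [0.012, -0.061, 0.001], [0.012, -0.061, 0.001], [0.012, -0.061, 0.001], [0.012, -0.061, 0.001], [0.012, -0.061, 0.001]], "turn": [[0, 0, 7], [0, 0, 14], [0, 0, 21], [0, 0, 28], [0, 0, 35], [0, 0, 42], [0, 0, 49], [0, 0, 53.5], [0, 0, 53.5], [0, 0, 53.5]]}}

```text
t: 6.23
position: [0.4261, 0.1064, 0.2087]
tool_rot: [0.997, -0.074, 0.0, 0.0]
wrist_force: [-0.5, -0.2, -0.2]
width: 0.0601
```

```bash
python3 - <<'E'
from h import *
robot.snapshot('side')
tgt((.427,.107,.03),-9.2)
s=robot.sense();im=robot.snapshot('wrist');C=cam('wrist',s)
import pickle;pickle.dump(s,open('w5.pkl','wb'))
cv2.imwrite('pics/w5r.png',im)
cv2.imwrite('pics/w5.png',cv2.resize(im,None,fx=1.56,fy=1.56,interpolation=cv2.INTER_CUBIC))
print(s['joint_positions'].round(2))
g,a=greens(im,(0,0,512,384));print(a)
E
```

```text
at [0.4261 0.1064 0.2087] delta mm [  0.7  -0.8 178.7] turn [-0.   -0.01  0.67]
yaw -8.53 tilt z [ 1.e-04 -0.e+00 -1.e+00] F [0.47 1.21 0.28] t 6.2833 w 0.05970127914250459
[-0.38  0.3   0.01  2.25 -0.01  0.59 -2.09]
[57 57 58 59 60 59 56 58 57 53 52 53 51 52 52 54 51 52 49 51 49 48 49 51]
```

View pics/w5.png

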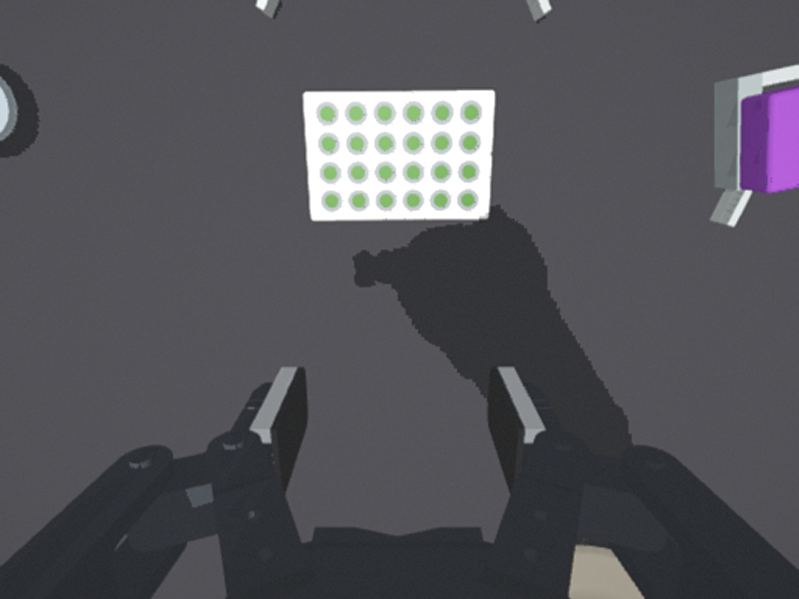

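```bash
python3 - <<'E'
from h import *
import pickle
s=pickle.load(open('w5.pkl','rb'));im=cv2.imread('pics/w5r.png');C=cam('wrist',s)
g,a=greens(im,(0,0,512,384));P=ray(C,g,.02)[:,:2];print('plate',P.mean(0),cv2.minAreaRect((P*1000).astype(np.float32)))
f=lambda p:(np.array(p)+.5)/1.56-.5
t=ray(C,f([(257,10),(549,12)]),.02)[:,:2];print('tips outer',t,t.mean(0),np.degrees(np.arctan2(*(t[0]-t[1])[::-1])))
u=np.array([.9871,-.1599]);v=np.array([.1599,.9871]);d=P.mean(0)-t.mean(0);print(d@u,d@v)
cv2.imwrite('pics/w5c.png',cv2.resize(im[0:60,150:370],None,fx=3.6,fy=3.6,interpolation=cv2.INTER_CUBIC))
E
```

```text
plate [0.49267037 0.09607336] ((492.63006591796875, 95.99533081054688), (95.12957763671875, 57.041481018066406), 82.00981903076172)
tips outer [[ 0.59294363  0.1703407 ]
 [ 0.56499166 -0.00903739]] [0.57896764 0.08065165] 81.14299198724264
-0.08764996693921011 0.0014238300903699802
```

View pics/w5c.png

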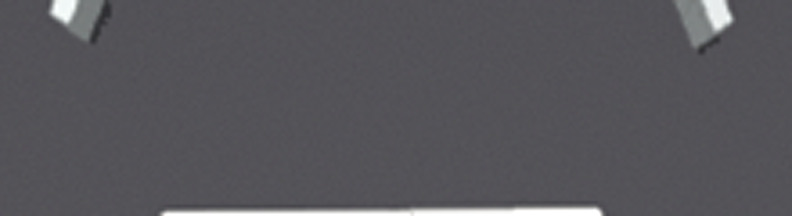

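{"api": "move_arm", "payload": {"grip": [0.06, 0.06, 0.06, 0.06, 0.06, 0.06, 0.06, 0.06, 0.06, 0.06], "delta_pos": [[0, 0, 0.03], [0, 0, 0.065], [0, 0, 0.1], [0, 0, 0.13], [0, 0, 0.155], [0, 0, 0.175], [0, 0, 0.187], [0, 0, 0.195], [0, 0, 0.198], [0, 0, 0.198]], "turn": [[0, 0, 0.4], [0, 0, 0.4], [0, 0, 0.4], [0, 0, 0.4], [0, 0, 0.4], [0, 0, 0.4], [0, 0, 0.4], [0, 0, 0.4], [0, 0, 0.4], [0, 0, 0.4]]}}

```text
t: 7.17
position: [0.4311, 0.1073, 0.0152]
tool_rot: [0.997, -0.072, -0.005, 0.001]
wrist_force: [0.5, -0.1, -0.5]
width: 0.0598
```

```bash
python3 - <<'E'
from h import *
im=robot.snapshot('side');cv2.imwrite('pics/s6.png',cv2.resize(im[150:280,120:300],None,fx=4.4,fy=4.4,interpolation=cv2.INTER_CUBIC))
tgt((.573,.0819,.008),-9)
E
```

```text
at [0.4307 0.1071 0.0158] delta mm [144.6   2.3   6.3] turn [ 0.19  0.6  -0.12]
yaw -9.12 tilt z [-0.0109 -0.0016 -0.9999] F [ 0.67 -1.05  0.54] t 7.2167 w 0.060571395846054206
```

View pics/s6.png

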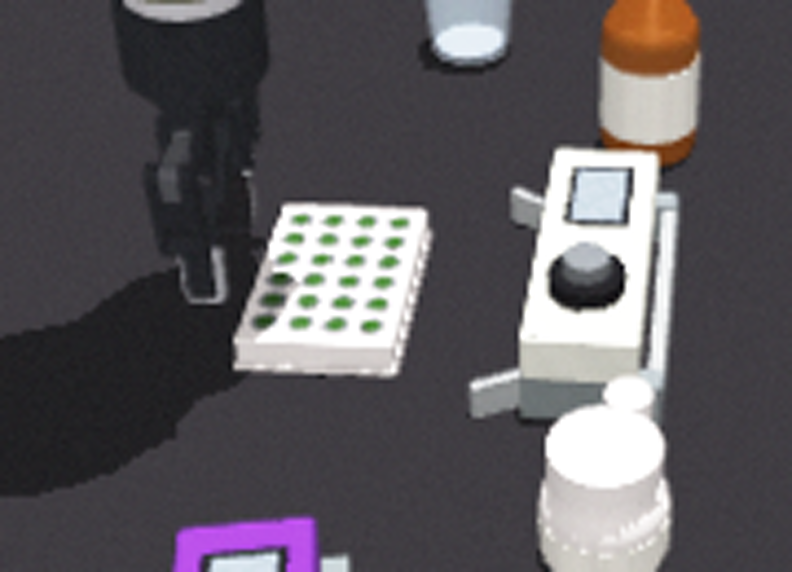

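{"api": "move_arm", "payload": {"grip": [0.06, 0.06, 0.06, 0.06, 0.06, 0.06, 0.06, 0.06, 0.06, 0.06], "delta_pos": [[0.001, 0, 0.003], [0.002, 0, 0.006], [0.003, 0, 0.009], [0.003, 0, 0.009], [0.003, 0, 0.009], [0.003, 0, 0.009], [0.003, 0, 0.009], [0.003, 0, 0.009], [0.003, 0, 0.009], [0.003, 0, 0.009]], "turn": [[0, 0.3, 0], [0, 0.6, 0], [0, 0.6, 0], [0, 0.6, 0], [0, 0.6, 0], [0, 0.6, 0], [0, 0.6, 0], [0, 0.6, 0], [0, 0.6, 0], [0, 0.6, 0]]}}

```text
t: 8.05
position: [0.437, 0.1074, 0.0118]
tool_rot: [0.997, -0.079, -0.004, 0.003]
wrist_force: [0.0, -0.5, 0.0]
width: 0.06
```

```bash
python3 - <<'E'
from h import *
im=robot.snapshot('wrist');cv2.imwrite('pics/w7.png',im)
tgt((.573,.0819,.008),-9)
E
```

```text
at [0.4371 0.1074 0.0119] delta mm [138.3   3.7   2.9] turn [ 0.39  0.39 -0.06]
yaw -9.06 tilt z [-0.0078 -0.0057 -1.    ] F [ 0.26 -0.36 -0.11] t 8.1 w 0.06022352077209118
```

View pics/w7.png

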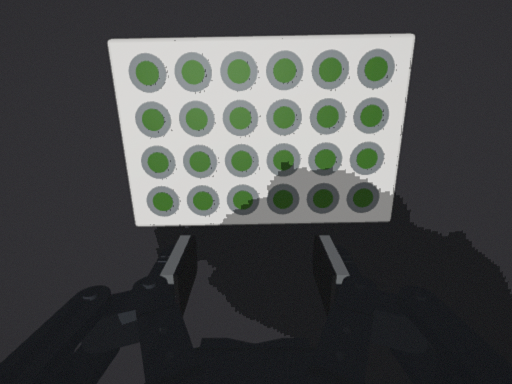

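{"api": "move_arm", "payload": {"grip": [0.06, 0.06, 0.06, 0.06, 0.06, 0.06, 0.06, 0.06, 0.06, 0.06], "delta_pos": [[0, 0.002, 0.001], [0.001, 0.0035, 0.002], [0.003, 0.0037, 0.002], [0.006, 0.0037, 0.002], [0.01, 0.0037, 0.002], [0.015, 0.0037, 0.002], [0.02, 0.0037, 0.002], [0.026, 0.0037, 0.002], [0.031, 0.0037, 0.002], [0.034, 0.0037, 0.002]], "turn": [[0.4, 0.4, 0], [0.4, 0.4, 0], [0.4, 0.4, 0], [0.4, 0.4, 0], [0.4, 0.4, 0], [0.4, 0.4, 0], [0.4, 0.4, 0], [0.4, 0.4, 0], [0.4, 0.4, 0], [0.4, 0.4, 0]]}}

```text
t: 8.93
position: [0.4715, 0.0982, 0.0096]
tool_rot: [0.997, -0.079, 0.001, -0.0]
wrist_force: [-1.8, 0.9, -0.1]
width: 0.0601
```

```bash
cat > look.py <<'E'
from h import *
import sys
n=sys.argv[1]
tgt((.573,.0819,.008),-9)
s=robot.sense();im=robot.snapshot('wrist');C=cam('wrist',s);cv2.imwrite(f'pics/{n}.png',im)
g,a=greens(im,(80,0,440,260));g=g[a>80];P=ray(C,g,.02)[:,:2];P=P[np.argsort(P[:,0])]
m=cv2.minAreaRect((P*1000).astype(np.float32));print(len(P),m)
d=np.array(m[0])/1000-np.array([.6355,.072]);y=np.radians(-9);print('reader frame',d@[np.cos(y),np.sin(y)],d@[-np.sin(y),np.cos(y)])
E
python3 look.py w8
```

```text
at [0.4715 0.0982 0.0096] delta mm [1.028e+02 1.000e-01 1.700e+00] turn [-0.04 -0.07 -0.1 ]
yaw -9.1 tilt z [ 1.3e-03  4.0e-04 -1.0e+00] F [-1.8   0.87 -0.09] t 8.9333 w 0.06014242102397393
24 ((522.5064086914062, 90.90287780761719), (95.02964782714844, 57.02526092529297), 80.91047668457031)
reader frame -0.11455951427502549 0.0009940600049437528
```

View pics/w8.png

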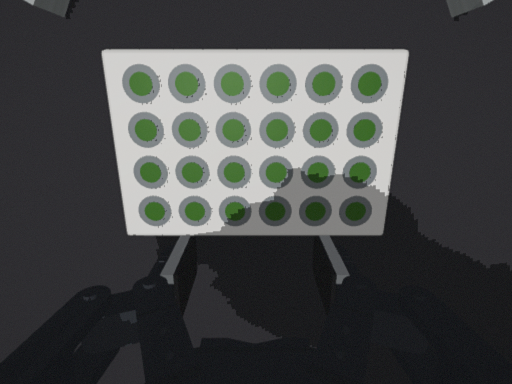

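{"api": "move_arm", "payload": {"grip": [0.06, 0.06, 0.06, 0.06, 0.06, 0.06, 0.06, 0.06, 0.06, 0.06], "delta_pos": [[0.003, 0, 0], [0.008, 0, 0], [0.013, 0, 0], [0.018, 0, 0], [0.024, 0, 0], [0.03, 0, 0], [0.036, 0, 0], [0.041, 0, 0], [0.044, 0, 0], [0.045, 0, 0]], "turn": [[0, 0, 0], [0, 0, 0], [0, 0, 0], [0, 0, 0], [0, 0, 0], [0, 0, 0], [0, 0, 0], [0, 0, 0], [0, 0, 0], [0, 0, 0]]}}

```text
t: 9.82
position: [0.5151, 0.0911, 0.0096]
tool_rot: [0.997, -0.079, 0.0, -0.0]
wrist_force: [-2.5, 0.1, 1.1]
width: 0.0597
```

```bash
python3 look.py w9
```

```text
at [0.5151 0.0911 0.0096] delta mm [58.7 -0.1  1.6] turn [-0.01 -0.02 -0.09]
yaw -9.09 tilt z [ 4.e-04  2.e-04 -1.e+00] F [-2.53  0.11  1.07] t 9.8167 w 0.059746695987119534
24 ((566.0657958984375, 83.72189331054688), (95.03351593017578, 57.00471496582031), 80.9112319946289)
reader frame -0.07041306193891037 0.0007156747784051681
```

View pics/w9.png

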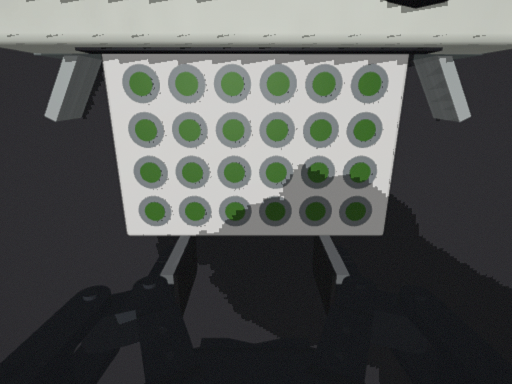

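{"api": "move_arm", "payload": {"grip": [0.06, 0.06, 0.06, 0.06, 0.06, 0.06, 0.06, 0.06, 0.06, 0.06], "delta_pos": [[0.003, 0, 0], [0.009, 0, 0], [0.015, 0, 0], [0.021, 0, 0], [0.027, 0, 0], [0.033, 0, 0], [0.039, 0, 0], [0.045, 0, 0], [0.05, 0, 0], [0.052, 0, 0]], "turn": [[0, 0, 0], [0, 0, 0], [0, 0, 0], [0, 0, 0], [0, 0, 0], [0, 0, 0], [0, 0, 0], [0, 0, 0], [0, 0, 0], [0, 0, 0]]}}

```text
t: 10.7
position: [0.5669, 0.0829, 0.0096]
tool_rot: [0.997, -0.079, 0.0, -0.0]
wrist_force: [-1.2, 1.0, 1.4]
width: 0.0599
```

```bash
python3 look.py w10
```

```text
at [0.5669 0.0829 0.0096] delta mm [ 6.2 -0.   1.6] turn [-0.02 -0.05 -0.09]
yaw -9.09 tilt z [ 8.e-04  2.e-04 -1.e+00] F [-1.23  0.96  1.39] t 10.7 w 0.05991581707268426
6 ((589.6524658203125, 79.90824890136719), (94.97354888916016, 0.03552126884460449), 80.89413452148438)
reader frame -0.046520197640604735 0.0006387507515915797
```

View pics/w10.png

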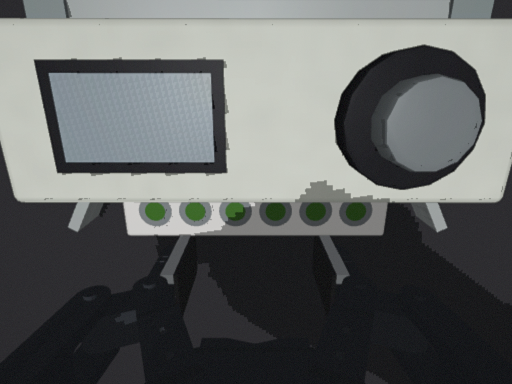

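{"api": "move_arm", "payload": {"grip": [0.06, 0.06, 0.06, 0.06, 0.06, 0.06, 0.06, 0.06, 0.06, 0.06], "delta_pos": [[0.001, 0, 0], [0.002, 0, 0], [0.003, 0, 0], [0.004, 0, 0], [0.005, 0, 0], [0.006, 0, 0], [0.007, 0, 0], [0.008, 0, 0], [0.008, 0, 0], [0.008, 0, 0]], "turn": [[0, 0, 0], [0, 0, 0], [0, 0, 0], [0, 0, 0], [0, 0, 0], [0, 0, 0], [0, 0, 0], [0, 0, 0], [0, 0, 0], [0, 0, 0]]}}

```text
t: 11.58
position: [0.574, 0.0818, 0.0096]
tool_rot: [0.997, -0.079, 0.0, -0.0]
wrist_force: [-0.4, 0.3, 0.0]
width: 0.0598
```

```bash
python3 look.py w11
```

```text
at [0.574  0.0818 0.0096] delta mm [-1.   0.1  1.6] turn [-0.01 -0.03 -0.06]
yaw -9.06 tilt z [ 6.e-04  2.e-04 -1.e+00] F [-0.38  0.35  0.04] t 11.5833 w 0.059813793685972165
0 ((0.0, 0.0), (0.0, 0.0), 0.0)
reader frame -0.6164126589653134 -0.17052766305591663
```

Not at the stop yet, since the force is about zero. I'll continue 1 mm per row.

{"api": "move_arm", "payload": {"grip": [0.06, 0.06, 0.06, 0.06, 0.06, 0.06, 0.06, 0.06, 0.06, 0.06], "delta_pos": [[0.0005, 0, 0], [0.001, 0, 0], [0.0015, 0, 0], [0.002, 0, 0], [0.0025, 0, 0], [0.003, 0, 0], [0.0035, 0, 0], [0.004, 0, 0], [0.004, 0, 0], [0.004, 0, 0]], "turn": [[0, 0, 0], [0, 0, 0], [0, 0, 0], [0, 0, 0], [0, 0, 0], [0, 0, 0], [0, 0, 0], [0, 0, 0], [0, 0, 0], [0, 0, 0]]}}

```text
t: 12.47
position: [0.5747, 0.0817, 0.0095]
tool_rot: [0.997, -0.078, -0.002, 0.0]
wrist_force: [-10.4, 3.1, 6.3]
width: 0.0602
```

```bash
python3 look.py w12
```

```text
at [0.5747 0.0817 0.0095] delta mm [-1.8  0.   1.5] turn [0.07 0.24 0.01]
yaw -8.99 tilt z [-4.3e-03 -6.0e-04 -1.0e+00] F [-10.39   3.09   6.3 ] t 12.4667 w 0.060189717019977794
0 ((0.0, 0.0), (0.0, 0.0), 0.0)
reader frame -0.6164126589653134 -0.17052766305591663
```

View pics/w12.png

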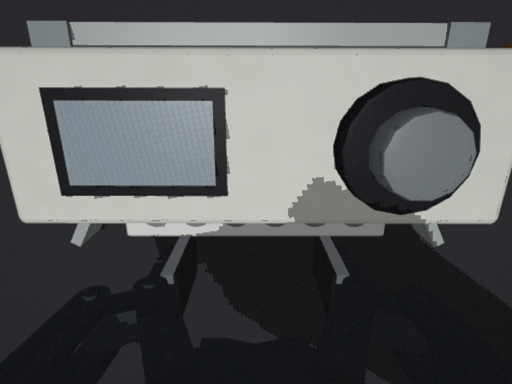

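{"api": "move_arm", "payload": {"grip": [0.06, 0.06, 0.06, 0.06, 0.06, 0.06, 0.04, 0.02, 0, 0], "delta_pos": [[-0.004, 0, 0], [-0.015, 0, 0], [-0.03, 0, 0], [-0.05, 0, 0], [-0.05, 0, -0.03], [-0.05, 0, -0.06], [-0.05, 0, -0.1], [-0.05, 0, -0.14], [-0.05, 0, -0.18], [-0.05, 0, -0.2]], "turn": [[0, 0, 0], [0, 0, 0], [0, 0, 0], [0, 0, 0], [0, 0, 0], [0, 0, 0], [0, 0, 0], [0, 0, 0], [0, 0, 0], [0, 0, 0]]}}

```text
t: 13.35
position: [0.5294, 0.0896, 0.2141]
tool_rot: [0.997, -0.079, 0.003, -0.001]
wrist_force: [0.9, -0.3, -0.1]
width: 0.0114
```

```bash
python3 - <<'E'
from h import *
import pickle
tgt((.6284,.0275,.16),-9)
s=robot.sense();im=robot.snapshot('wrist');cv2.imwrite('pics/w13r.png',im);pickle.dump(s,open('w13.pkl','wb'))
cv2.imwrite('pics/w13.png',cv2.resize(im,None,fx=1.56,fy=1.56,interpolation=cv2.INTER_CUBIC))
im=robot.snapshot('scene');cv2.imwrite('pics/c13.png',im)
cv2.imwrite('pics/c13z.png',cv2.resize(im[155:255,170:330],None,fx=5,fy=5,interpolation=cv2.INTER_CUBIC))
E
```

```text
at [0.5294 0.0896 0.2141] delta mm [107.2  45.8  54.6] turn [-0.11 -0.33 -0.07]
yaw -9.07 tilt z [ 0.006  0.001 -1.   ] F [ 0.9  -0.31 -0.14] t 13.35 w 0.011422940854535771
```

View pics/w13.png

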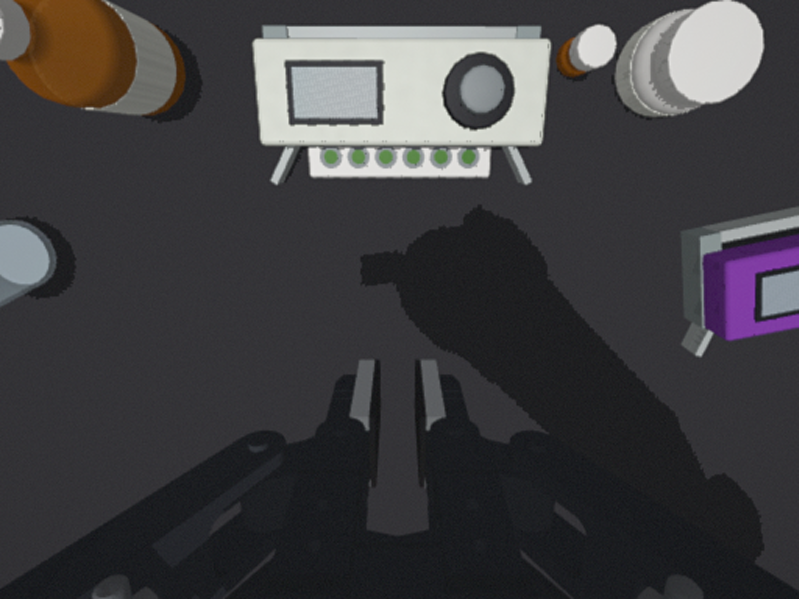

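View pics/c13z.png

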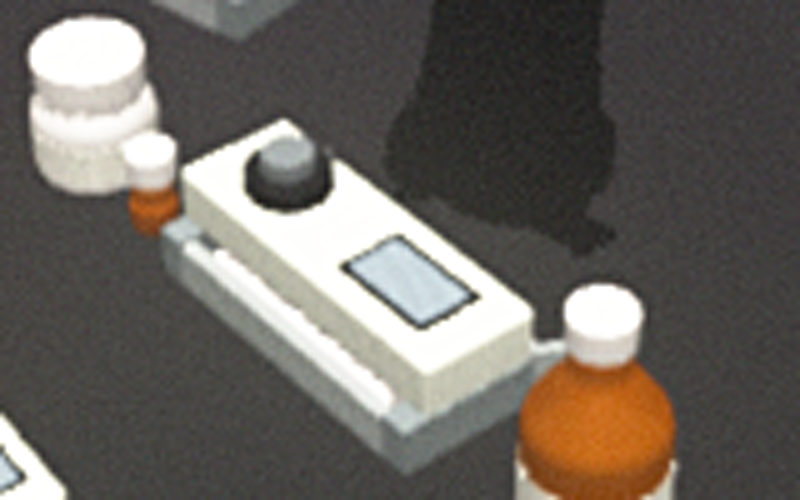

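```bash
python3 - <<'E'
from h import *
import pickle
s=pickle.load(open('w13.pkl','rb'));im=cv2.imread('pics/w13r.png');C=cam('wrist',s)
g,a=greens(im,(190,85,320,120));P=ray(C,g,.02)[:,:2];P=P[np.argsort(P[:,1])];d=P[-1]-P[0]
print('wells',len(P),P.mean(0),np.degrees(np.arctan2(d[1],d[0])))
f=lambda p:(np.array(p,float)+.5)/1.56-.5
fr=ray(C,f([(260,146),(544,146)]),.052)[:,:2]; d=fr[0]-fr[1];print('beam front',fr.round(4),fr.mean(0),np.linalg.norm(d),np.degrees(np.arctan2(d[1],d[0])))
bk=ray(C,f([(253,40),(550,40)]),.052)[:,:2]; d=bk[0]-bk[1];print('beam back',bk.round(4),bk.mean(0),np.linalg.norm(d),np.degrees(np.arctan2(d[1],d[0])))
u=np.array([np.cos(np.radians(9)),-np.sin(np.radians(9))])
print('well row to beam front along',(P.mean(0)-fr.mean(0))@u)
st=ray(C,f([(288,38),(515,38)]),.022)[:,:2];print('stop vis edge',st,(st.mean(0)-P.mean(0))@u)
# button: gray cap centre
cv2.imwrite('pics/b13.png',cv2.resize(im[25:95,270:345],None,fx=8,fy=8,interpolation=cv2.INTER_CUBIC))
E
```

```text
wells 6 [0.59753998 0.07859396] 80.95314324890794
beam front [[ 0.618   0.1629]
 [ 0.5902 -0.0111]] [0.60410712 0.07590493] 0.17623214812026244 80.94027097101635
beam back [[ 0.676   0.1526]
 [ 0.6487 -0.0184]] [0.66239266 0.06708889] 0.1730968405395936 80.92408490368615
well row to beam front along -0.006906942249054433
stop vis edge [[ 0.68065433  0.13745592]
 [ 0.65775613 -0.00588356]] 0.07278651014598256
```

View pics/b13.png

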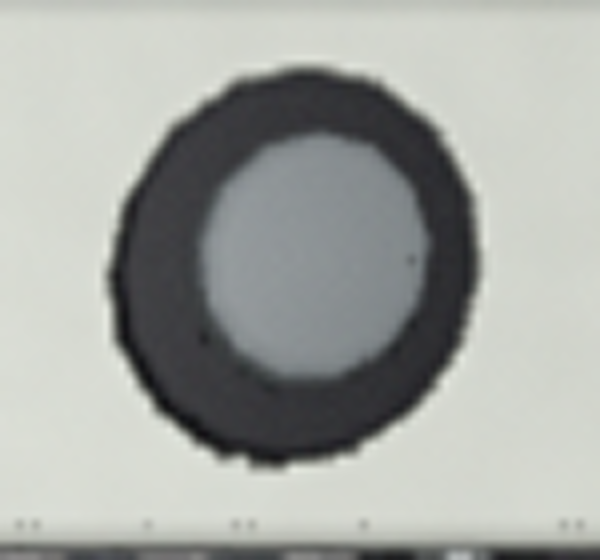

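```bash
python3 - <<'E'
from h import *
import pickle
A=cam('wrist',pickle.load(open('w13.pkl','rb')));B=cam('wrist',pickle.load(open('w1.pkl','rb')));S=cam('side');D=cam('scene')
def cap(im,box):
    x0,y0,x1,y1=box;h=cv2.cvtColor(im[y0:y1,x0:x1],cv2.COLOR_BGR2HSV)
    m=cv2.inRange(h,(0,0,85),(180,70,185));n,l,st,ce=cv2.connectedComponentsWithStats(m);i=1+np.argmax(st[1:,4]);print(st[i]);return ce[i]+[x0,y0]
pa=cap(cv2.imread('pics/w13r.png'),(287,37,328,80));pb=cap(cv2.imread('pics/w1.png'),(300,145,328,175))
print(pa,pb)
for z in(.06,.065,.07,.075,.08):print(z,ray(A,pa,z)[0,:2].round(4),ray(B,pb,z)[0,:2].round(4),ray(S,[((431+.5)/4.6+159.5,(199+.5)/4.6+164.5)],z)[0,:2].round(4),ray(D,[((290+.5)/5+169.5,(152+.5)/5+154.5)],z)[0,:2].round(4))
tgt((.627,.027,.12),-9)
E
```

```text
[  8   4  29  31 691]
[  5   6  23  23 414]
[308.64109986  56.49782923] [315.69323671 162.01932367]
0.06 [0.6285 0.025 ] [0.6294 0.0223] [0.632  0.0424] [0.6165 0.0189]
0.065 [0.6281 0.0259] [0.6285 0.0236] [0.6315 0.0356] [0.6211 0.0236]
0.07 [0.6277 0.0268] [0.6277 0.0248] [0.631  0.0288] [0.6257 0.0283]
0.075 [0.6273 0.0277] [0.6268 0.0261] [0.6305 0.0219] [0.6303 0.033 ]
0.08 [0.6269 0.0286] [0.626  0.0274] [0.63   0.0151] [0.635  0.0376]
at [0.5302 0.0894 0.2135] delta mm [104.7  46.5  94.2] turn [-0.13 -0.45 -0.11]
yaw -9.11 tilt z [ 0.0082  0.001  -1.    ] F [ 0.06 -0.14 -0.47] t 13.45 w 0.0003769931976382799
```

{"api": "move_arm", "payload": {"grip": [0, 0, 0, 0, 0, 0, 0, 0, 0, 0], "delta_pos": [[0.035, 0.015, 0], [0.07, 0.03, 0.01], [0.105, 0.0465, 0.03], [0.105, 0.0465, 0.05], [0.105, 0.0465, 0.075], [0.105, 0.0465, 0.1], [0.105, 0.0465, 0.115], [0.105, 0.0465, 0.118], [0.105, 0.0465, 0.118], [0.105, 0.0465, 0.118]], "turn": [[-0.1, -0.4, 0], [-0.1, -0.4, 0], [-0.1, -0.4, 0], [-0.1, -0.4, 0], [-0.1, -0.4, 0], [-0.1, -0.4, 0], [-0.1, -0.4, 0], [-0.1, -0.4, 0], [-0.1, -0.4, 0], [-0.1, -0.4, 0]]}}

```text
t: 14.28
position: [0.6247, 0.0269, 0.0917]
tool_rot: [0.997, -0.079, -0.003, 0.001]
wrist_force: [-0.5, 0.2, 0.0]
width: 0.0002
```

```bash
python3 - <<'E'
from h import *
im=robot.snapshot('side');cv2.imwrite('pics/s14.png',cv2.resize(im[150:300,180:340],None,fx=4,fy=4,interpolation=cv2.INTER_CUBIC))
im=robot.snapshot('scene');cv2.imwrite('pics/c14.png',cv2.resize(im[130:255,170:330],None,fx=4.5,fy=4.5,interpolation=cv2.INTER_CUBIC))
tgt((.6275,.027,.07),-9)
E
```

```text
at [0.6253 0.0269 0.0927] delta mm [ 2.3 -0.5 22.6] turn [ 0.07  0.29 -0.05]
yaw -9.05 tilt z [-5.2e-03 -5.0e-04 -1.0e+00] F [0.04 0.98 0.87] t 14.3833 w -0.00017906804571471684
```

View pics/s14.png

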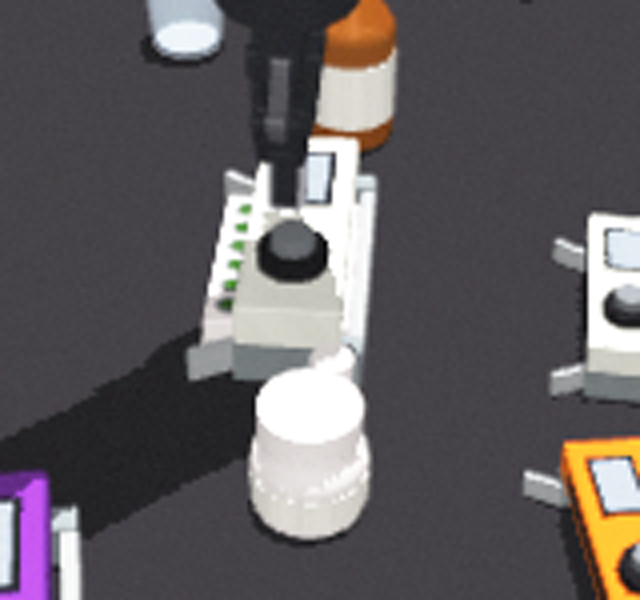

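View pics/c14.png

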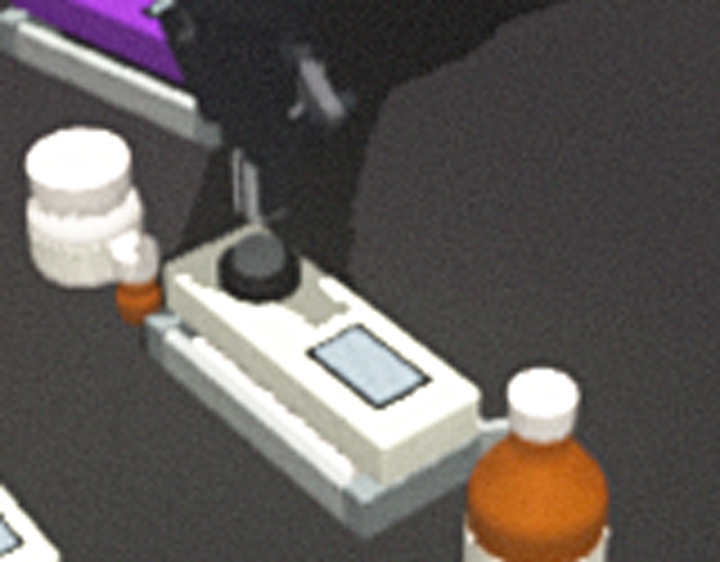

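{"api": "move_arm", "payload": {"grip": [0, 0, 0, 0, 0, 0, 0, 0, 0, 0], "delta_pos": [[0.002, 0, 0.003], [0.002, 0, 0.006], [0.002, 0, 0.009], [0.002, 0, 0.012], [0.002, 0, 0.015], [0.002, 0, 0.018], [0.002, 0, 0.02], [0.002, 0, 0.022], [0.002, 0, 0.024], [0.002, 0, 0.024]], "turn": [[0, 0.3, 0], [0, 0.3, 0], [0, 0.3, 0], [0, 0.3, 0], [0, 0.3, 0], [0, 0.3, 0], [0, 0.3, 0], [0, 0.3, 0], [0, 0.3, 0], [0, 0.3, 0]]}}

```text
t: 15.22
position: [0.6265, 0.0263, 0.0681]
tool_rot: [0.997, -0.079, -0.001, 0.001]
wrist_force: [-2.0, -1.4, 6.6]
width: 0.0002
```

```bash
python3 - <<'E'
from h import *
tgt((.6275,.027,.064),-9)
E
```

```text
at [0.6265 0.0263 0.0681] delta mm [ 0.9 -0.8  4.1] turn [ 0.12  0.07 -0.05]
yaw -9.05 tilt z [-0.0016 -0.0018 -1.    ] F [-1.99 -1.36  6.59] t 15.2167 w 0.00018508551314097893
```

{"api": "move_arm", "payload": {"grip": [0, 0, 0, 0, 0, 0, 0, 0, 0, 0], "delta_pos": [[0, 0, 0.001], [0, 0, 0.002], [0, 0, 0.003], [0, 0, 0.004], [0, 0, 0.005], [0, 0, 0.006], [0, 0, 0.007], [0, 0, 0.008], [0, 0, 0.008], [0, 0, 0.008]], "turn": [[0, 0, 0], [0, 0, 0], [0, 0, 0], [0, 0, 0], [0, 0, 0], [0, 0, 0], [0, 0, 0], [0, 0, 0], [0, 0, 0], [0, 0, 0]]}}

```text
t: 16.05
position: [0.6267, 0.0263, 0.0666]
tool_rot: [0.997, -0.079, 0.001, 0.002]
wrist_force: [-21.0, -3.2, 76.2]
width: 0.0003
```

```bash
python3 - <<'E'
from h import *
tgt((.6275,.027,.064),-9)
im=robot.snapshot('side');cv2.imwrite('pics/s16.png',cv2.resize(im[180:260,220:300],None,fx=7,fy=7,interpolation=cv2.INTER_CUBIC))
tgt((.6275,.027,.064),-9)
E
```

```text
at [0.6267 0.0263 0.0666] delta mm [ 0.6 -0.8  2.6] turn [ 0.22 -0.16 -0.06]
yaw -9.06 tilt z [ 0.0021 -0.0042 -1.    ] F [-20.98  -3.23  76.15] t 16.05 w 0.0003353694187963259
at [0.6268 0.0264 0.0666] delta mm [ 0.6 -0.8  2.6] turn [ 0.22 -0.16 -0.06]
yaw -9.06 tilt z [ 0.0022 -0.0042 -1.    ] F [-20.14  -3.41  74.98] t 16.1 w 0.0001584731365259296
```

View pics/s16.png

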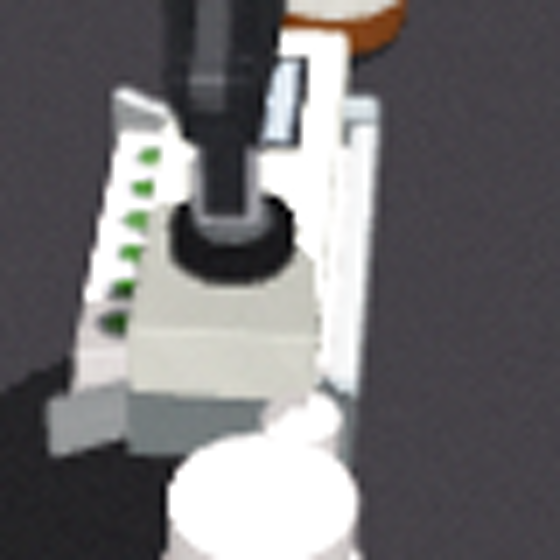

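{"api": "move_arm", "payload": {"grip": [0, 0, 0, 0, 0, 0, 0, 0, 0, 0], "delta_pos": [[0, 0, -0.002], [0, 0, -0.004], [0, 0, -0.006], [0, 0, -0.008], [0, 0, -0.009], [0, 0, -0.01], [0, 0, -0.01], [0, 0, -0.01], [0, 0, -0.01], [0, 0, -0.01]], "turn": [[0, 0, 0], [0, 0, 0], [0, 0, 0], [0, 0, 0], [0, 0, 0], [0, 0, 0], [0, 0, 0], [0, 0, 0], [0, 0, 0], [0, 0, 0]]}}

```text
t: 16.93
position: [0.6265, 0.0263, 0.0693]
tool_rot: [0.997, -0.079, -0.001, 0.001]
wrist_force: [-0.6, -0.2, 3.4]
width: -0.0
```

```bash
python3 - <<'E'
from h import *
tgt((.6275,.027,.064),-9)
im=robot.snapshot('side');cv2.imwrite('pics/s17.png',cv2.resize(im[180:260,220:300],None,fx=7,fy=7,interpolation=cv2.INTER_CUBIC))
tgt((.6275,.027,.064),-9)
E
```

```text
at [0.6265 0.0263 0.0693] delta mm [ 0.9 -0.9  5.3] turn [ 0.1   0.1  -0.05]
yaw -9.05 tilt z [-0.0021 -0.0014 -1.    ] F [-0.57 -0.17  3.37] t 16.9333 w -4.5904659926932585e-05
at [0.6265 0.0263 0.0694] delta mm [ 0.9 -0.9  5.4] turn [ 0.1   0.1  -0.06]
yaw -9.06 tilt z [-0.0021 -0.0014 -1.    ] F [-1.13 -0.35  3.21] t 16.9833 w -4.361982293841205e-06
```

View pics/s17.png

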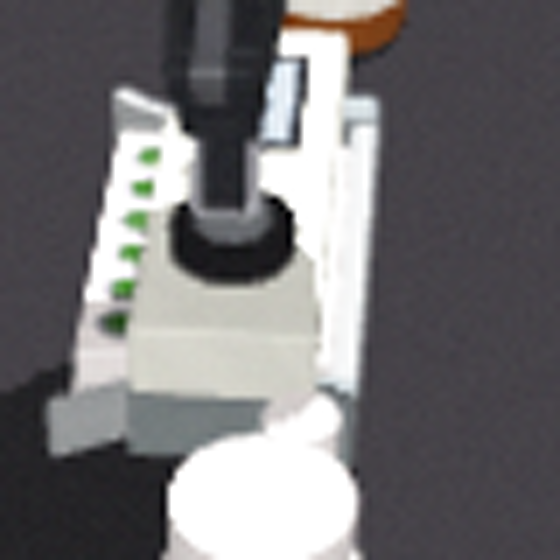

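The spring force of 3.2 N at part travel confirms the cap was pressed down and is following the fingers up. Lifting clear now.

{"api": "move_arm", "payload": {"grip": [0, 0, 0, 0, 0, 0, 0, 0, 0, 0], "delta_pos": [[0, 0, -0.005], [0, 0, -0.015], [0, 0, -0.04], [0, 0, -0.08], [0, 0, -0.12], [-0.03, 0, -0.15], [-0.06, 0, -0.15], [-0.09, 0, -0.15], [-0.1, 0, -0.15], [-0.1, 0, -0.15]], "turn": [[0, 0, 0], [0, 0, 0], [0, 0, 0], [0, 0, 0], [0, 0, 0], [0, 0, 0], [0, 0, 0], [0, 0, 0], [0, 0, 0], [0, 0, 0]]}}

```text
t: 17.82
position: [0.5254, 0.0426, 0.2208]
tool_rot: [0.997, -0.078, -0.001, 0.001]
wrist_force: [-0.1, 0.3, 0.3]
width: 0.0003
```

```bash
python3 - <<'E'
from h import *
robot.snapshot('side');robot.snapshot('side')
s=robot.sense();im=robot.snapshot('wrist');C=cam('wrist',s);print(s['position'],s['wrist_force'].round(1))
cv2.imwrite('pics/w18.png',cv2.resize(im,None,fx=1.56,fy=1.56,interpolation=cv2.INTER_CUBIC))
g,a=greens(im,(150,50,350,200));P=ray(C,g,.02)[:,:2];P=P[np.argsort(P[:,1])];d=P[-1]-P[0];print(len(P),P.mean(0),np.degrees(np.arctan2(d[1],d[0])))
im=robot.snapshot('side');cv2.imwrite('pics/s18.png',cv2.resize(im[140:300,170:350],None,fx=3.7,fy=3.7,interpolation=cv2.INTER_CUBIC))
im=robot.snapshot('scene');cv2.imwrite('pics/c18.png',im)
a=cv2.imread('pics/scene0.png')
cv2.imwrite('pics/cmp18.png',np.vstack([cv2.resize(x[150:285,160:410],None,fx=2.2,fy=2.2) for x in (a,im)]))
E
```

```text
[0.52863218 0.04220368 0.22045651] [ 0.7  0.4 -0.1]
6 [0.597466   0.07853536] 81.07696082262953
```

View pics/w18.png

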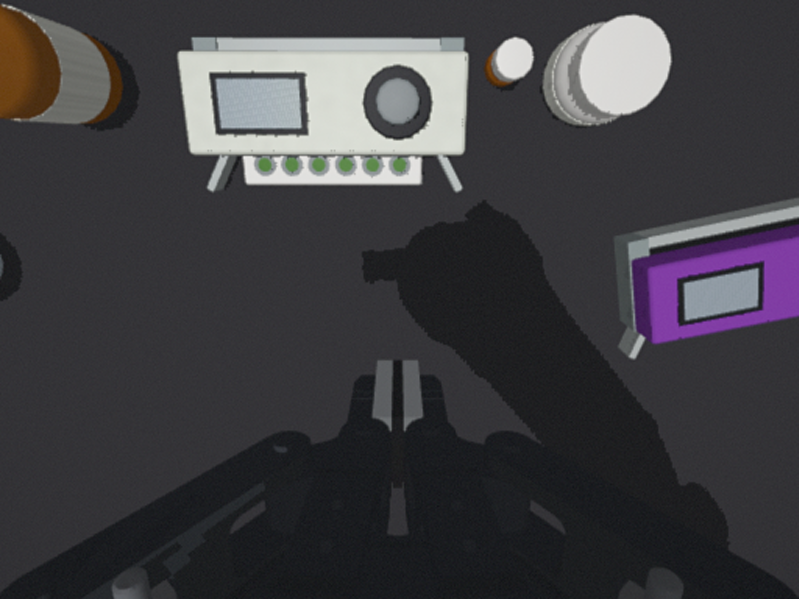

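View pics/cmp18.png

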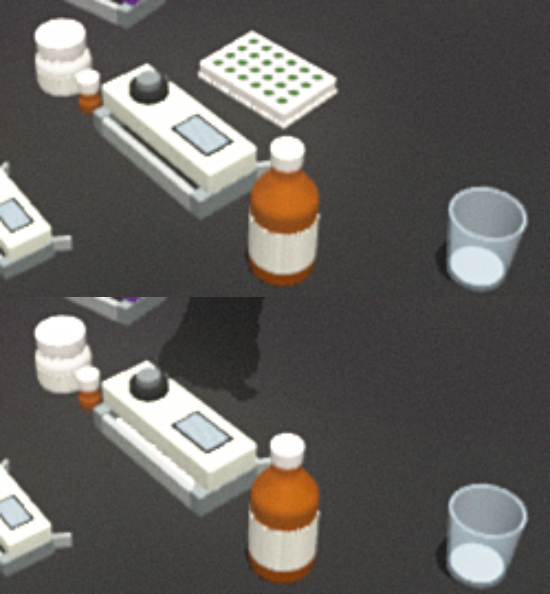

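View pics/s18.png

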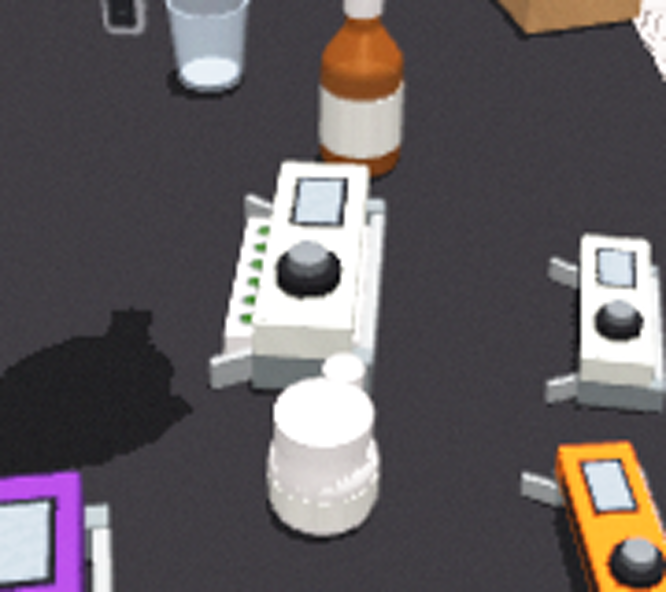

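The plate is home and unchanged since the push: its well row is at (0.5975, 0.0785), square to the beam within about 0.1°. The button is up, the bystanders haven't moved, and the robot is clear.

```bash
python3 -c "
from rig import robot
print(robot.finish_job())"
```

```text
the job is handed in; nothing more can be done
None
```

The plate is home and square in the large white reader. The button has been pressed fully down and let up, and the arm is clear. I handed the job in at about 18 s.

**What I did:** I pushed the plate about 29 mm sideways with both fingertips to line it up and square it with the reader. I then pushed it from behind along the reader's axis until it met the stop bar, where the wrist force rose to about 10 N and it stopped moving. After backing off and checking it, I pressed the button with the fingers shut, released it and moved away.

**Last checks:**
- **Plate position:** The exposed well row sits 6.9 mm in front of the beam face, against 7.5 mm expected with the plate home. That is within the camera accuracy. The plate was within about 0.1° of square to the beam, and it did not shift during the button press.
- **Button:** It met a hard stop at full press, still pushed back with 3.2 N about 2.7 mm higher, and looks up in the final pictures.
- **Bystanders:** The bottle, jar, vial and beaker look unmoved when compared with the first picture.

**What went wrong:**
- **Units:** My first move gave distances in mm where metres were expected. The per-row speed limit kept it harmless and in the right direction.
- **Button force:** I pressed the button harder than needed, with a wrist force peaking at about 76 N in the readings against the 120 N limit.
- **Reach limit:** The arm hit its inner reach limit while coming down behind the plate and tilted by about 0.6°. I corrected this before touching the plate.

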